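# Refit the lid of a watchmaker's parts chest with its hinge pin

### The arm

A 6-joint arm with a two-finger parallel gripper is mounted at the origin on the work surface. World frame = base frame: x ahead of the robot, y to its left, z up, the work surface at z = 0. Lengths are in m, angles in rad, forces in N, time in s.
With the tool pointing down it reaches from about 0.35 to 0.975 m from the base axis. Payload 7.1 kg.
Tool frame: the origin (TCP) lies on the centre line of the jaws, within the pads' length; the fingertips stand 8 mm ahead of it and the grasp point (between the pads) lies 11 mm behind it (arm.tcp_to_tips is the distance from the TCP to the fingertips, in m); z points along the fingers, y is the line along which they close (so a half turn about z gives the same grasp; the last joint's range is limited). The gripper opens to 88 mm and grips with 3 to 60 N. Pads are 20 mm wide; open, the fingers measure 115 mm over their backs; the gripper's body (75 mm by 178 mm) begins 61 mm behind the grasp point.
Start: joints at [1.288, 0.423, 1.63, -0, 1.089, -0.019], TCP at [0.163, 0.603, 0.231] pointing down, gripper open.
Joint ranges: [-3, 3], [-0.9, 2.11], [0.09, 2.58], [-1.31, 4.45], [0.11, 2.69], [-2.54, 2.54]. Speed limits (rad/s): [2.39, 2.39, 3.01, 3.14, 3.14, 3.14].

### API

Orientations are given as a unit quaternion [w, x, y, z].
In Python, from bench import arm, optics gives the robot as it stands.
- The arm moves only by the tool play_rows, never from a script. Its argument "increments" is a list of rows, each a list of 7 numbers: the shift along the tool's x, y, z in mm, then the turn, a rotation vector about the tool's x, y, z in degrees, then the closure, from -1 (fully open) to 1 (shut), so that 0 is half open. In form: [[tx, ty, tz, wx, wy, wz, jaw], ...]. A call has 1 to 12 rows; each row shifts and turns the commanded pose from where the row before left it, along the tool's axes as they then stand; what a row does not reach is not made up. A row lasts 1/10 s, in which the tool goes at most 50 mm and 8.59 degrees, less where a joint would pass 70% of its speed; a pose out of reach is approached as far as the arm can. A call with a gripper value outside its range is refused whole. The fingers move at their own pace and stop on an object; "newtons" is the grip in N (left out, the last holds). Time passes only in rows, so rows that do not move let the fingers close. It gives the time, the measured TCP pose, the force, the opening and the grip force at its end, in the units of the state.
- arm.sense(): the state, without advancing time (a new reading comes with each control period).
- optics.capture(name): name is "scene" or "top" or "wrist"; returns a dict with "pixels" (384x512x3 uint8, red, green, blue), "vertical_fov" (degrees; the focal length in pixels is half the picture's height over the tangent of half this angle, whatever the lens; pixels are square), "cx", "cy" (the principal point, pixels), "camera_from_world" (4x4, takes a point from world to camera coordinates). Camera axes: x right, y down, z forward; pixel columns grow to the right and rows downward; lengths in m; the calibration is good to about 2 mm. A picture is of the moment at which its call begins. There is no depth.
- arm.hand_in(): hands the job in; it is judged then, once.
The state is a dict: "time": time; "joint_pos": joint angles; "qd": joint speeds; "joint_torque": joint torques, N m; "ee_pos": TCP position; "eef_rot": TCP orientation; "ft_force": force on the tool from outside, world axes, zero at the start; "moment": the same for the moment, N m; "opening": opening from 0.0 (shut) to 1.0 (fully open); "grip_force": force on a finger pad.
Only numpy, scipy, OpenCV 4.12 (cv2) and the standard library are available. Lean on these libraries where they do the work, as an engineer would, in place of code of your own. Each camera call takes 0.05 s, during which the arm holds its last target. There are 200 camera calls.

### The job

Put the loose lid back on the wooden parts chest: set it flat on the rim so that its two hinge knuckles drop between the chest's three, then take the steel hinge pin from its rest and slide it in from the chest's right-hand side, through all five knuckles, until its collar is fully home against the first one. Then try the hinge: raise the lid by its handle to at least 35 degrees and lower it gently until it lies shut again, with the pin still home. Leave the other things on the bench where they are.

Things in the scene. Friction and masses are not known exactly. Their poses are not given: they have to be found in the camera images.
- chest_hinge (a point): Middle of the hinge axis of the open wooden chest (fixed; 120 mm in x, 100 in y, rim 60 high), 69 mm up, 74 mm behind the chest's centre, 14 behind its back wall. Axes: x away from the robot, y along the hinge, z up. Five round brass knuckle places, each 18 mm long, 18 across, bore 10.5, gaps 3, from y -51 to +51: 1st, 3rd, 5th are the chest's, 2nd and 4th empty for the lid's.
- chest_mouth (a point): Centre of the bore at the outer end of the first knuckle, 51 mm to the -y side of chest_hinge (right-hand side seen from the robot). The pin goes in here, towards the chest's +y. Axes as chest_hinge.
- lid: Loose wooden lid, about 0.2 kg, flat on the bench: plate 126 mm in x, 104 in y, 8 thick, knuckles on its +x edge; origin on the underside, below the handle's middle; z up. Shut, its axes are parallel to the chest's and its underside is on the rim, 60 mm up. Pinned, it swings freely about the hinge axis, front edge rising, and falls if let go.
- lid_handle (a point): Grip point of the lid's dark wooden bar handle (16 mm wide in x, 50 long in y, standing 36 above the plate), in the bar's middle, 24 mm above the plate's top, 32 above the lid's underside; axes of the lid. The lid's hinge axis lies 74 mm to +x of this point and 23 mm below it.
- lid_hinge (a point): Middle of the lid's hinge axis, 74 mm to the lid's +x from its origin, 9 mm above its underside. The lid's two knuckles (18 mm long, 18 across, bore 10.5) are centred 21 mm either side of it along y. It belongs at chest_hinge; the knuckles then have 3 mm to spare at each end.
- pin_grip (a point): Centre of the grip of the loose steel hinge pin (about 85 g): an aluminium block 14 mm wide in x, 34 long in y, 16 high. Axes of the pin: the shaft points to +y, z up. It starts level in a slotted rest, its axis 45 mm above the bench, the grip overhanging the rest's -y end; lift it straight up.
- pin_collar (a point): Shoulder of the pin's collar (18 mm across), on the pin's axis, 31 mm in the pin's +y from pin_grip. From here the 8 mm shaft runs 106 mm to +y, the last 14 mm tapering to a 3 mm nose. Fully home, this point is at chest_mouth.
- rest: Fixed dark steel rest of the pin: base 50 mm in x by 80 mm in y, two slotted uprights 26 mm either side of its middle, top 53 mm above the bench; origin at the centre of its underside; the pin lies along its y axis.
- loupe_mid (a point): Bystander: black eye loupe 38 mm across, 36 mm high, this point half-way up.
- oiler_mid (a point): Bystander: small closed oil bottle, 34 mm across, 75 mm high, this point half-way up.
- driver_mid (a point): Bystander: screwdriver 130 mm long lying on the bench; this point is its body's origin.
- watch_mid (a point): Bystander: pocket watch lying on the bench, 44 mm across, 10 mm thick, this point in its middle.
- tin_mid (a point): Bystander: flat aluminium tin 64 mm across, 30 mm high, this point half-way up.
- bowl_mid (a point): Bystander: small grey bowl 76 mm across, 28 mm high, this point half-way up.
- wrench_mid (a point): Bystander: small wrench 110 mm long, lying on the bench; this point is its body's origin.
There are look-alikes about, which are no part of the job. Leave any red look-alike of the lid alone. Of the things shaped like the part that bears pin_grip, the bare steel one is meant.

How it is judged:
On the way, in this order (a step that is already met when the one before it is completed fails the run):
1. the lid lies flat on the chest with its knuckles between the chest's (hinge middles within 5 mm, within 4 degrees) (distance between lid_hinge and chest_hinge below 0.005 m and angle between the z axis of lid_hinge and the z axis of chest_hinge, either way round below 0.07 rad and angle between the y axis of lid_hinge and the y axis of chest_hinge, either way round below 0.07 rad), for 0.2 s.
2. the pin is through all the knuckles, its collar within 4 mm of the first (distance between pin_collar and chest_mouth below 0.004 m and angle between the y axis of pin_collar and the y axis of chest_hinge, either way round below 0.06 rad and distance between lid_hinge and chest_hinge below 0.005 m), for 0.2 s.
3. the lid is raised 30 degrees or more on its hinge, the pin still home (angle between the z axis of lid_hinge and the z axis of chest_hinge, either way round above 0.52 rad and angle between the y axis of lid_hinge and the y axis of chest_hinge, either way round below 0.09 rad and distance between lid_hinge and chest_hinge below 0.006 m and distance between pin_collar and chest_mouth below 0.006 m), for 0.1 s.
At the end, for the whole second after the job is handed in: The lid lies shut and flat on the chest (within 3.4 degrees), its hinge middle within 5 mm of the chest's, and the pin is through all five knuckles, in line within 3.4 degrees, its collar within 6 mm of the first knuckle (distance between pin_collar and chest_mouth below 0.006 m and angle between the y axis of each of pin_collar, lid_hinge and the y axis of chest_hinge, either way round below 0.06 rad and distance between lid_hinge and chest_hinge below 0.005 m and angle between the z axis of lid_hinge and the z axis of chest_hinge, either way round below 0.06 rad); the robot touches nothing.
It fails at once if the lid is dropped or let slam (turning faster than 6 rad/s) (angular speed of lid above 6 rad/s).
It fails at once if another thing on the bench is moved by more than 30 mm (distance of any of loupe_mid, oiler_mid, driver_mid, watch_mid, tin_mid, bowl_mid, wrench_mid from where it was at the start of the episode above 0.03 m).
It also fails if it takes over 67 s, if anything falls off the work surface, if the arm or the gripper's body presses on something with over 40 N, if the wrist force passes 120 N, or if a joint passes its speed limit or range.

## Working session

There is one attempt and no reset: what is moved stays moved. The work goes in short steps, Python scripts to look and compute and a tool call to move; the robot and the scene stay as the last step left them, time stands still between calls to the robot, and variables do not carry over. Pictures are saved under pics/ and viewed, at most 10 in all, crops included, and the job is handed in when it is done.

Besides the shell and the picture viewer there is one more tool, called after "Emit:" as name(argument=value, ...) on one line, values as JSON. play_rows: Moves the arm, as the interface text tells. Its arguments: {"type":"object","properties":{"increments":{"type":"array","items":{"type":"array","items":{"type":"number"}}},"newtons":{"type":"number"}},"required":["increments"]}

```bash
mkdir -p pics; cat > h.py <<'E'
import numpy as np, cv2, sys
from bench import arm, optics
from scipy.spatial.transform import Rotation as R
def cap(n,f=None):
    d=optics.capture(n)
    if f: cv2.imwrite('pics/'+f,d['pixels'][:,:,::-1])
    return d
def ray(d,u,v):
    T=np.array(d['camera_from_world']);f=192/np.tan(np.radians(d['vertical_fov'])/2)
    r=T[:3,:3].T@np.array([(u-d['cx'])/f,(v-d['cy'])/f,1]);return -T[:3,:3].T@T[:3,3],r
def onz(d,u,v,z):
    c,r=ray(d,u,v);return c+r*(z-c[2])/r[2]
def proj(d,p):
    T=np.array(d['camera_from_world']);f=192/np.tan(np.radians(d['vertical_fov'])/2)
    q=T[:3,:3]@np.array(p)+T[:3,3];return np.array([d['cx']+f*q[0]/q[2],d['cy']+f*q[1]/q[2]])
def tri(obs):
    A=np.zeros((3,3));b=np.zeros(3)
    for d,u,v in obs:
        c,r=ray(d,u,v);r/=np.linalg.norm(r);M=np.eye(3)-np.outer(r,r);A+=M;b+=M@c
    return np.linalg.solve(A,b)
def go(p,Rt=None):
    """needed shift in mm along tool axes"""
    s=arm.sense();Q=s['eef_rot'];Q=R.from_quat([Q[1],Q[2],Q[3],Q[0]])
    return Q.inv().apply(np.array(p)-s['ee_pos'])*1000
E
python3 - <<'E'
from h import *
import pickle
a=cap('scene','s0.png');b=cap('top','t0.png');pickle.dump((a,b),open('v0.pkl','wb'))
np.set_printoptions(suppress=True,precision=3)
for d in(a,b):
    print(d['vertical_fov'],ray(d,256,192))
    x=cv2.imread('pics/'+('s0' if d is a else 't0')+'.png')
    cv2.imwrite('pics/'+('s1' if d is a else 't1')+'.png',cv2.resize(x,(768,576),interpolation=cv2.INTER_CUBIC))
s=arm.sense();print(s['time'],s['eef_rot'],arm.tcp_to_tips)
E
```

```text
45.55345949925285 (array([ 1.539, -0.759,  1.487]), array([-0.538,  0.397, -0.744]))
45.08488593503522 (array([0.367, 0.017, 1.462]), array([ 0.131, -0.002, -0.991]))
0.1 [-0.     0.132  0.991 -0.001] 0.008
```

View pics/s1.png

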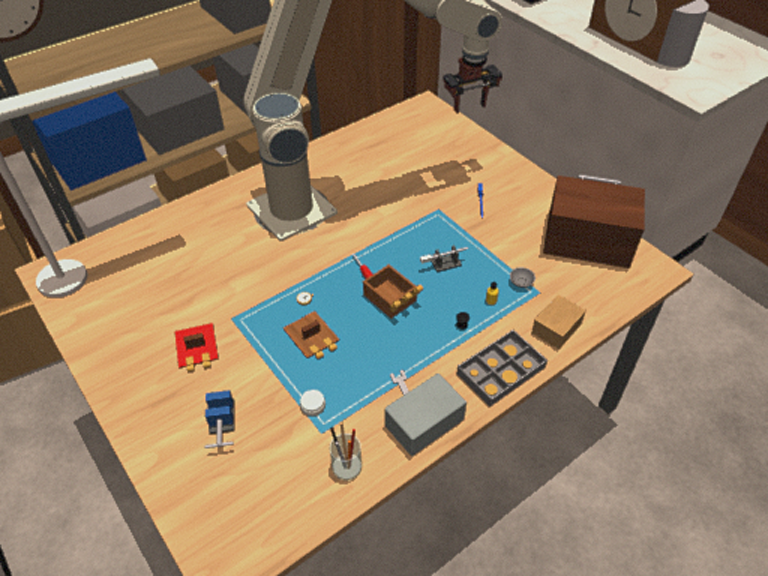

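View pics/t1.png

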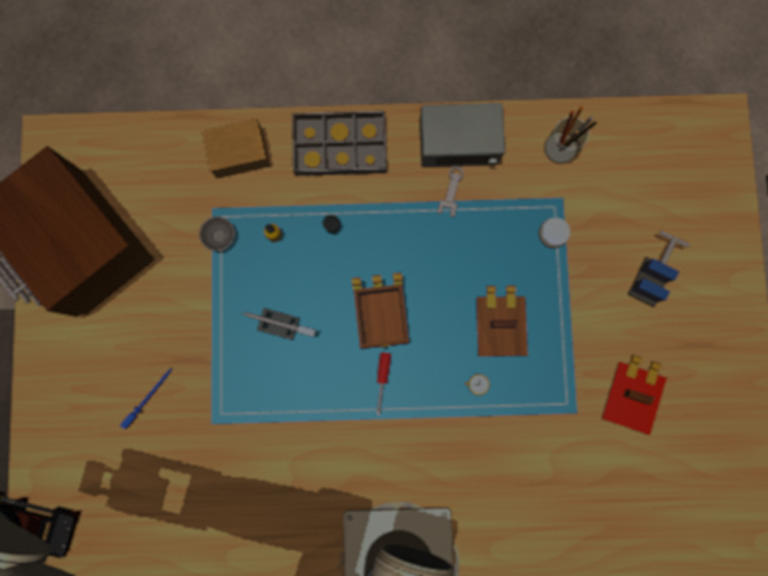

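The top view (up = +x, left = +y) shows:
- **Lid:** the brown lid is at (503,325), and the red look-alike at (638,395).
- **Chest:** (381,315).
- **Pin:** the bare steel pin in its dark rest is at (283,325), with its grip at the right end, about (310,332). It could be confused with the blue vise-like item at (655,280), the blue screwdriver at (145,400) or the wrench at (452,190).

I choose the brown lid and the bare steel pin. Next I get rough coordinates and a close crop.

```bash
python3 - <<'E'
from h import *
import pickle
np.set_printoptions(suppress=True,precision=4)
a,b=pickle.load(open('v0.pkl','rb'))
k=1/1.5
for n,u,v,z in [('lid c',503,325,.008),('lid handle',503,324,.044),('lknL',492,297,.009),('lknR',511,297,.009),('chL',357,284,.07),('chM',377,281,.07),('chR',398,278,.07),('grip',311,332,.045),('nose',246,316,.045),('chfrontL',362,347,.06),('chfrontR',408,341,.06)]:
    print(n,onz(b,u*k,v*k,z))
hsv=cv2.cvtColor(b['pixels'],cv2.COLOR_RGB2HSV)
m=cv2.inRange(hsv,(18,110,100),(32,255,255)); 
n,l,st,c=cv2.connectedComponentsWithStats(m)
for i in range(1,n):
    if 6<st[i,4]<120 and 230<c[i,0]<360 and 170<c[i,1]<220: print(st[i,4],c[i]*1.5,onz(b,*c[i],.012 if c[i,0]>300 else .074))
c1=cv2.resize(b['pixels'][150:290,140:380],(800,466),interpolation=cv2.INTER_CUBIC)[:,:,::-1];cv2.imwrite('pics/c1.png',c1)
E
```

```text
lid c [ 0.4741 -0.2333  0.008 ]
lid handle [ 0.4735 -0.2272  0.044 ]
lknL [ 0.5338 -0.213   0.009 ]
lknR [ 0.5326 -0.253   0.009 ]
chL [0.5614 0.0685 0.07  ]
chM [0.5663 0.0278 0.07  ]
chR [ 0.5712 -0.0149  0.07  ]
grip [0.4685 0.1659 0.045 ]
nose [0.5053 0.2989 0.045 ]
chfrontL [0.4342 0.0619 0.06  ]
chfrontR [ 0.4436 -0.0312  0.06  ]
17 [397.3235 276.6176] [ 0.5734 -0.0136  0.074 ]
30 [376.8 280.8] [0.5661 0.0282 0.074 ]
18 [355.5 281. ] [0.567  0.0712 0.074 ]
8 [396.75 282.75] [ 0.561 -0.012  0.074]
9 [356.6667 287.3333] [0.554  0.0692 0.074 ]
80 [490.65   297.5438] [ 0.5323 -0.2097  0.012 ]
73 [510.4932 296.9795] [ 0.5323 -0.2514  0.012 ]
```

View pics/c1.png

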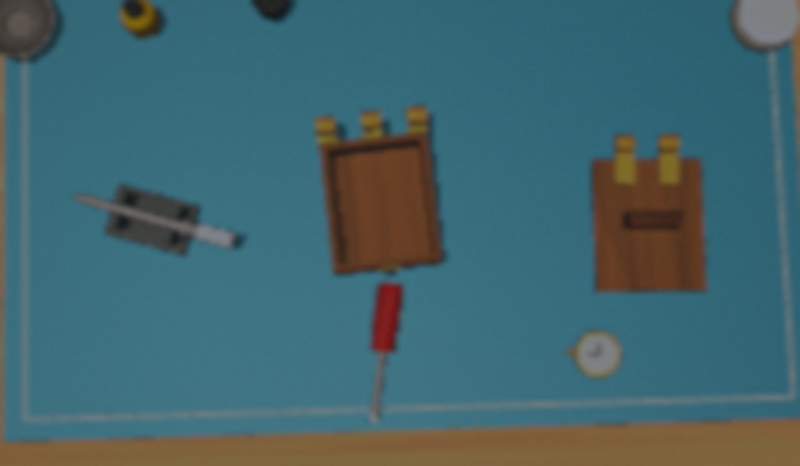

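The crop confirms the choice: the brown lid is at crop (650,225), nearly square to the world. The chest has three brass knuckles at (325,130), (372,124) and (418,118), so its yaw is about +6.7°. The bare steel pin has its grip at (220,237) and nose at (80,197), so its yaw is about -15.5°. I move over the chest next.

Emit:
play_rows(increments=[[-27, -30, -2, 0, 0, 0, -1], [-27, -30, -2, 0, 0, 0, -1], [-27, -30, -2, 0, 0, 0, -1], [-27, -30, -2, 0, 0, 0, -1], [-27, -30, -2, 0, 0, 0, -1], [-27, -30, -2, 0, 0, 0, -1], [-27, -30, -2, 0, 0, 0, -1], [-27, -30, -2, 0, 0, 0, -1], [-27, -30, -2, 0, 0, 0, -1], [-27, -30, -2, 0, 0, 0, -1], [-27, -30, -2, 0, 0, 0, -1], [-27, -30, -2, 0, 0, 0, -1]])

```text
time: 1.3
ee_pos: [0.3821, 0.1697, 0.2547]
eef_rot: [-0.0, 0.131, 0.991, -0.0]
ft_force: [0.1, 1.3, 0.4]
opening: 0.997
grip_force: 0.0
```

Emit:
play_rows(increments=[[-26, -30, -2, 0, 0, 0, -1], [-26, -30, -2, 0, 0, 0, -1], [-26, -30, -2, 0, 0, 0, -1], [-26, -30, -2, 0, 0, 0, -1], [0, 0, 0, 0, 0, 8.5, -1], [0, 0, 0, 0, 0, 8.5, -1], [0, 0, 0, 0, 0, 8.5, -1], [0, 0, 0, 0, 0, 8.5, -1], [0, 0, 0, 0, 0, 8.5, -1], [0, 0, 0, 0, 0, 8.5, -1], [0, 0, 0, 0, 0, 8.5, -1], [0, 0, 0, 0, 0, 8.5, -1]])

```text
time: 2.5
ee_pos: [0.4507, 0.0284, 0.2624]
eef_rot: [-0.0, 0.666, 0.746, -0.0]
ft_force: [0.5, -0.4, 0.3]
opening: 1.003
grip_force: 0.0
```

```bash
python3 - <<'E'
from h import *
import pickle
np.set_printoptions(suppress=True,precision=4)
d=cap('wrist','w0.png');pickle.dump(d,open('w0.pkl','wb'))
s=arm.sense();print(s['time'],s['ee_pos'],s['eef_rot'],s['joint_pos'],d['vertical_fov'],ray(d,256,192))
print(proj(d,[.566,.028,.069]),proj(d,[.4685,.166,.045]),proj(d,[.474,-.227,.04]))
E
```

```text
2.55 [0.4507 0.0284 0.2624] [-0.0002  0.6685  0.7437 -0.0002] [ 0.0365  0.122   1.9663  0.0001  1.0539 -0.07  ] 67.36761473345521 (array([0.4413, 0.1112, 0.4167]), array([ 0.0243, -0.2912, -0.9564]))
[349.988  184.8661] [286.8344  58.32  ] [254.8351 326.4431]
```

View pics/w0.png

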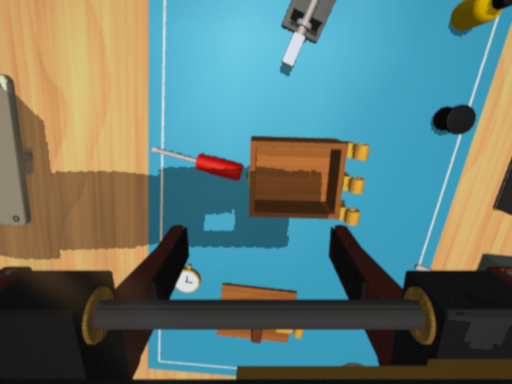

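The wrist view, with image right = +x and up = +y, shows the chest at (295,178) and its knuckles at (358,151), (354,185) and (349,215). The pin grip is at (296,48), the lid at (257,315) and the red driver at (220,167). I now measure the chest here, then move over the lid.

```bash
cat >> h.py <<'E'
def gold(d,box,lo=(15,90,90),hi=(32,255,255),mn=15):
    x0,y0,x1,y1=box
    p=cv2.resize(d['pixels'],None,fx=4,fy=4,interpolation=cv2.INTER_CUBIC)
    m=cv2.inRange(cv2.cvtColor(p,cv2.COLOR_RGB2HSV),lo,hi)
    M=np.zeros_like(m);M[y0*4:y1*4,x0*4:x1*4]=m[y0*4:y1*4,x0*4:x1*4]
    M=cv2.morphologyEx(M,cv2.MORPH_OPEN,np.ones((3,3)))
    cs,_=cv2.findContours(M,cv2.RETR_EXTERNAL,cv2.CHAIN_APPROX_NONE)
    return [(c[:,0,:]+.5)/4-.5 for c in cs if cv2.contourArea(c)>mn*16]
E
python3 - <<'E'
from h import *
import pickle
np.set_printoptions(suppress=True,precision=4)
d=pickle.load(open('w0.pkl','rb'))
for c in gold(d,(335,135,385,230)):
    r=cv2.minAreaRect(c.astype(np.float32));print('gold',c.min(0),c.max(0),c.mean(0),r)
    e=np.array([onz(d,u,v,.069) for u,v in c]);print(e.min(0),e.max(0))
for c in gold(d,(243,130,355,225),lo=(3,90,40),hi=(17,255,255),mn=1000):
    print('box',len(c));q=cv2.boxPoints(cv2.minAreaRect(c.astype(np.float32)));print(q);print(np.array([onz(d,u,v,.06) for u,v in q]))
im=d['pixels'][125:230,235:380];cv2.imwrite('pics/c2.png',cv2.resize(im,(800,580),interpolation=cv2.INTER_CUBIC)[:,:,::-1])
E
```

```text
gold [338.125 202.875] [358.875 224.625] [347.9015 214.3385] ((348.14874267578125, 214.87789916992188), (23.824798583984375, 16.199317932128906), 24.04422378540039)
[ 0.5582 -0.0248  0.069 ] [0.5866 0.0033 0.069 ]
gold [341.375 172.875] [363.625 193.125] [351.9323 183.608 ] ((352.42041015625, 183.85659790039062), (22.700489044189453, 16.74116325378418), 16.587337493896484)
[0.5549 0.0182 0.069 ] [0.5829 0.0424 0.069 ]
gold [345.375 141.875] [368.625 159.375] [356.5632 150.5905] ((356.4498596191406, 150.91184997558594), (22.988311767578125, 15.842164993286133), 8.673173904418945)
[0.5505 0.061  0.069 ] [0.5794 0.0804 0.069 ]
box 1351
[[247.4404 215.614 ]
 [249.7855 136.7608]
 [347.1343 139.6559]
 [344.7892 218.5091]]
[[ 0.4427 -0.0313  0.06  ]
 [ 0.4349  0.0718  0.06  ]
 [ 0.5538  0.082   0.06  ]
 [ 0.572  -0.0207  0.06  ]]
```

View pics/c2.png

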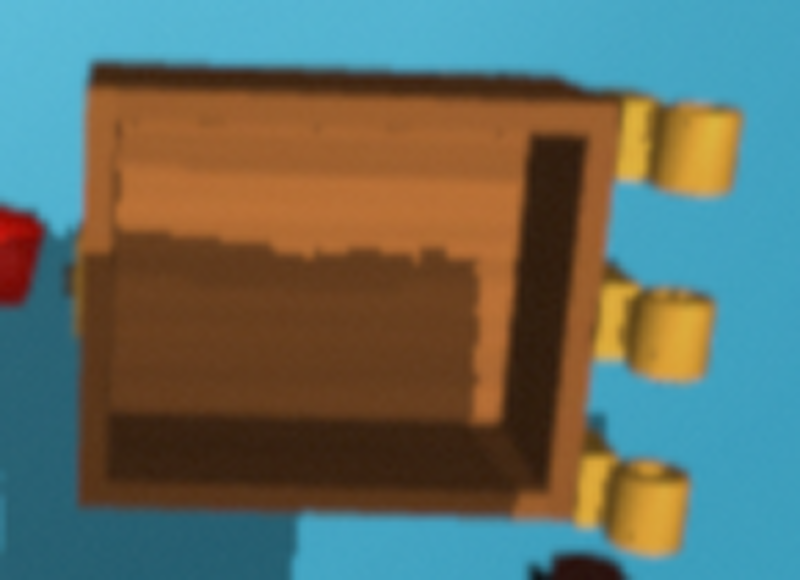

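Emit:
play_rows(increments=[[26, 0, 4, 0, 0, 1, -1], [26, 0, 4, 0, 0, 1, -1], [26, 0, 4, 0, 0, 1, -1], [26, 0, 4, 0, 0, 1, -1], [26, 0, 4, 0, 0, 1, -1], [26, 0, 4, 0, 0, 1, -1], [26, 0, 4, 0, 0, 0, -1], [26, 0, 4, 0, 0, 0, -1], [0, 0, 0, 0, 0, 0, -1]])

```text
time: 3.45
ee_pos: [0.438, 0.2379, 0.2301]
eef_rot: [-0.0, 0.7, 0.714, -0.0]
ft_force: [-0.3, 0.4, 0.1]
opening: 1.0
grip_force: 0.0
```

I took the wrong sign of tool x, which is now +y, so I am over the pin. That is useful, because I can photograph it from here. In the crop, the rim's outer corners are (90,88), (618,100), (573,518) and (80,503). The knuckle cylinder centres are (649,512), (672,338) and (698,150).

```bash
python3 - <<'E'
from h import *
import pickle
np.set_printoptions(suppress=True,precision=4)
d=pickle.load(open('w0.pkl','rb'))
s=800/145; f=lambda x,y:(235+(x+.5)/s-.5,125+(y+.5)/s-.5)
C=np.array([onz(d,*f(*p),.06) for p in [(90,88),(618,100),(573,518),(80,503)]]);print(C)
print('sides',[np.linalg.norm(C[i]-C[i-1]) for i in range(4)],'yaw',np.degrees([np.arctan2(*(C[1]-C[0])[1::-1]),np.arctan2(*(C[2]-C[3])[1::-1]),np.arctan2(*(C[0]-C[3])[:2]*[-1,1]),np.arctan2(*(C[1]-C[2])[:2]*[-1,1])]))
c=C.mean(0);print('centre',c)
K=np.array([onz(d,*f(*p),.069) for p in [(649,512),(672,338),(698,150)]]);print(K,np.linalg.norm(np.diff(K,axis=0),axis=1))
y=np.arctan2(-(K[2]-K[0])[0],(K[2]-K[0])[1]);print('yaw K',np.degrees(y))
for y in (y,np.radians(6.7)): print('hinge from rim',c+.074*np.array([np.cos(y),np.sin(y),0]))
d=cap('wrist');pickle.dump(d,open('w1.pkl','wb'))
u,v=proj(d,[.4685,.166,.045]);u2,v2=proj(d,[.505,.299,.045]);print(u,v,u2,v2)
im=d['pixels'][40:280,150:470];cv2.imwrite('pics/c3.png',cv2.resize(im,(800,600),interpolation=cv2.INTER_CUBIC)[:,:,::-1])
E
```

```text
[[ 0.4368  0.0675  0.06  ]
 [ 0.5539  0.0782  0.06  ]
 [ 0.5636 -0.0216  0.06  ]
 [ 0.4449 -0.0313  0.06  ]]
sides [np.float64(0.09906888508075196), np.float64(0.11766850866190952), np.float64(0.10026043267672995), np.float64(0.11909155181594261)] yaw [5.2504 4.6754 4.6978 5.5142]
centre [0.4998 0.0232 0.06  ]
[[ 0.578  -0.0147  0.069 ]
 [ 0.5742  0.0277  0.069 ]
 [ 0.5707  0.0703  0.069 ]] [0.0425 0.0428]
yaw K 4.84221485643863
hinge from rim [0.5735 0.0294 0.06  ]
hinge from rim [0.5733 0.0318 0.06  ]
281.25704482734164 230.8665802946365 318.0946025653048 125.45344770756434
```

View pics/c3.png

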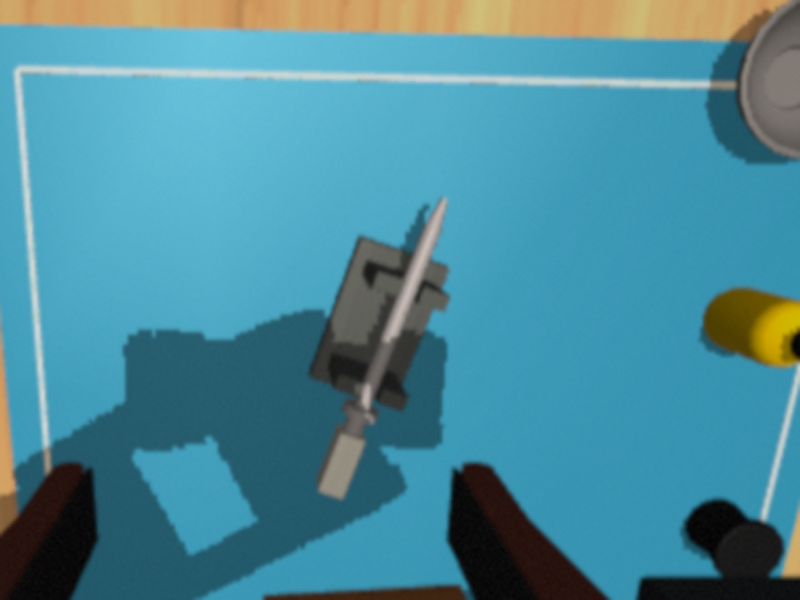

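Emit:
play_rows(increments=[[-45, 0, 0, 0, 0, 0.3, -1], [-45, 0, 0, 0, 0, 0.3, -1], [-45, 0, 0, 0, 0, 0.3, -1], [-45, 0, 0, 0, 0, 0.3, -1], [-45, 0, 0, 0, 0, 0, -1], [-45, 0, 0, 0, 0, 0, -1], [-45, 0, 0, 0, 0, 0, -1], [-45, 0, 0, 0, 0, 0, -1], [-45, 0, 0, 0, 0, 0, -1], [-20, 30, 0, 0, 0, 0, -1], [0, 0, 0, 0, 0, 0, -1]])

```text
time: 4.6
ee_pos: [0.47, -0.1933, 0.2312]
eef_rot: [0.002, 0.71, 0.704, 0.0]
ft_force: [0.7, -0.7, -0.2]
opening: 1.004
grip_force: 0.0
```

The pin crop shows the grip block's top centred at about (342,464), the collar at about (359,412) and the nose at (444,200). I am now over the lid and measure it.

```bash
python3 - <<'E'
from h import *
import pickle
np.set_printoptions(suppress=True,precision=4)
d=pickle.load(open('w1.pkl','rb'))
f=lambda x,y:(150+(x+.5)/2.5-.5,40+(y+.5)/2.5-.5)
g=onz(d,*f(342,464),.053);n=onz(d,*f(444,200),.045);c=onz(d,*f(359,412),.047)
print('grip',g,'nose',n,'collar',c,np.linalg.norm((n-g)[:2]),'yaw',np.degrees(np.arctan2(-(n-g)[0],(n-g)[1])))
d=cap('wrist');pickle.dump(d,open('w2.pkl','wb'))
print(ray(d,256,192),proj(d,[.474,-.23,.04]),arm.sense()['joint_pos'])
im=d['pixels'][90:240,170:370];cv2.imwrite('pics/c4.png',cv2.resize(im,(800,600),interpolation=cv2.INTER_CUBIC)[:,:,::-1])
E
```

```text
grip [0.4739 0.1774 0.053 ] nose [0.515  0.3056 0.045 ] collar [0.4817 0.2029 0.047 ] 0.13467090794103473 yaw -17.74829544181136
(array([ 0.47  , -0.1097,  0.3854]), array([-0.008 , -0.2935, -0.956 ])) [261.5538 202.6788] [-0.4115  0.2483  1.8897 -0.0002  1.0033 -0.4042]
```

View pics/c4.png

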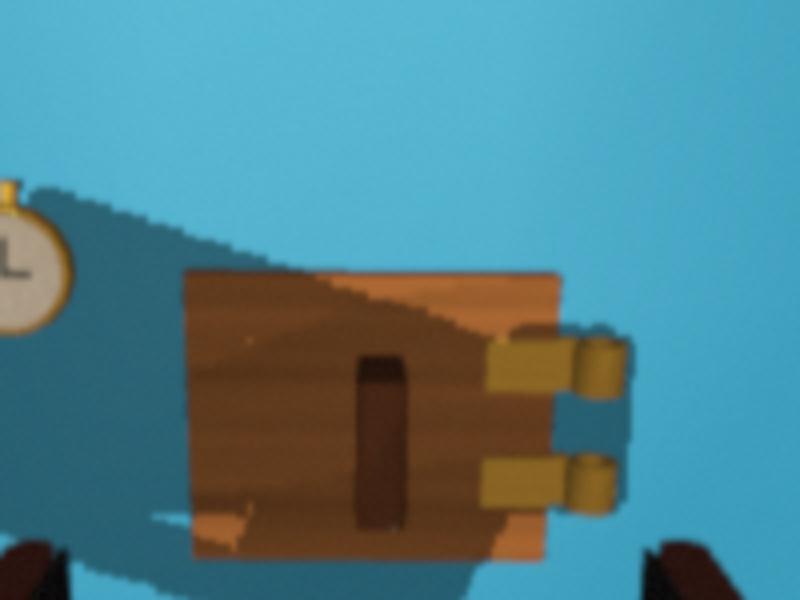

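The lid crop shows the plate corners at (185,271), (560,273), (545,560) and (193,558). The knuckle cylinders are centred at (600,368) and (592,485), and the handle's top face at about (381,455).

```bash
python3 - <<'E'
from h import *
import pickle
np.set_printoptions(suppress=True,precision=4)
d=pickle.load(open('w2.pkl','rb'))
f=lambda x,y:(170+(x+.5)/4-.5,90+(y+.5)/4-.5)
C=np.array([onz(d,*f(*p),.008) for p in [(185,271),(560,273),(545,560),(193,558)]]);print(C,C.mean(0))
print([np.linalg.norm(C[i]-C[i-1]) for i in range(4)],np.degrees([np.arctan2(*(C[1]-C[0])[1::-1]),np.arctan2(*(C[2]-C[3])[1::-1])]))
K=np.array([onz(d,*f(*p),.009) for p in [(592,485),(600,368)]]);print(K,K.mean(0),np.linalg.norm(K[1]-K[0]),np.degrees(np.arctan2(-(K[1]-K[0])[0],(K[1]-K[0])[1])))
h=onz(d,*f(381,455),.044);print('handle',h,K.mean(0)-h)
h[2]=.040-.011;print('go',go(h),arm.sense()['eef_rot'])
E
```

```text
[[ 0.4144 -0.1773  0.008 ]
 [ 0.5382 -0.179   0.008 ]
 [ 0.5375 -0.2825  0.008 ]
 [ 0.4118 -0.2805  0.008 ]] [ 0.4755 -0.2298  0.008 ]
[np.float64(0.10325815370153914), np.float64(0.12389527491025437), np.float64(0.10346696824991185), np.float64(0.1256921049982178)] [-0.7995 -0.8961]
[[ 0.5526 -0.2536  0.009 ]
 [ 0.5531 -0.2114  0.009 ]] [ 0.5528 -0.2325  0.009 ] 0.0422490331320483 -0.6280431397295739
handle [ 0.4781 -0.2296  0.044 ] [ 0.0747 -0.0029 -0.035 ]
go [-38.0162  10.026  201.7139] [ 0.0002  0.7096  0.7046 -0.    ]
```

Emit:
play_rows(increments=[[-19, 4, 10, 0, 0, 0.4, -1], [-19, 4, 30, 0, 0, 0, -1], [0, 0, 40, 0, 0, 0, -1], [0, 0, 40, 0, 0, 0, -1], [0, 0, 40, 0, 0, 0, -1], [0, 0, 30, 0, 0, 0, -1], [0, 0, 14, 0, 0, 0, -1], [0, 0, 4, 0, 0, 0, -1], [0, 0, 0, 0, 0, 0, 0], [0, 0, 0, 0, 0, 0, 1], [0, 0, 0, 0, 0, 0, 1], [0, 0, 0, 0, 0, 0, 1]], newtons=40)

```text
time: 5.85
ee_pos: [0.4766, -0.2277, 0.0238]
eef_rot: [0.001, 0.711, 0.703, 0.0]
ft_force: [0.3, -0.3, -0.1]
opening: 0.674
grip_force: 0.0
```

Emit:
play_rows(increments=[[0, 0, 0, 0, 0, 0, 1], [0, 0, 0, 0, 0, 0, 1], [0, 0, 0, 0, 0, 0, 1], [0, 0, 0, 0, 0, 0, 1], [0, 0, -5, 0, 0, 0, 1]])

```text
time: 6.35
ee_pos: [0.4756, -0.2272, 0.0273]
eef_rot: [-0.001, 0.712, 0.703, -0.0]
ft_force: [-0.2, -0.2, -0.9]
opening: 0.22
grip_force: 0.3
```

Emit:
play_rows(increments=[[0, 0, 0, 0, 0, 0, 1], [0, 0, 0, 0, 0, 0, 1], [0, 0, 0, 0, 0, 0, 1], [0, 0, 0, 0, 0, 0, 1]])

```text
time: 6.75
ee_pos: [0.4762, -0.2275, 0.0283]
eef_rot: [0.0, 0.711, 0.703, 0.0]
ft_force: [-0.8, 0.4, 6.0]
opening: 0.178
grip_force: 40.0
```

Emit:
play_rows(increments=[[0, 0, -10, 0, 0, 0, 1], [0, 0, -25, 0, 0, 0, 1], [0, 0, -30, 0, 0, 0, 1], [0, 0, -30, 0, 0, 0, 1], [0, 0, -20, 0, 0, 0, 1], [0, 0, 0, 0, 0, 0, 1], [0, 0, 0, 0, 0, 0, 1]])

```text
time: 7.45
ee_pos: [0.4757, -0.2273, 0.1427]
eef_rot: [0.0, 0.711, 0.703, 0.0]
ft_force: [0.7, 0.1, -2.5]
opening: 0.175
grip_force: 40.0
```

```bash
python3 - <<'E'
from h import *
import pickle
np.set_printoptions(suppress=True,precision=4)
d=cap('wrist');pickle.dump(d,open('w3.pkl','wb'))
s=arm.sense();print(s['ee_pos'],s['eef_rot'],s['grip_force'],s['ft_force'],s['moment'])
z=s['ee_pos'][2]-.019
print('expected hinge px',proj(d,[s['ee_pos'][0]+.074,s['ee_pos'][1]-.004,z+.009]))
im=d['pixels'][140:290,220:420];cv2.imwrite('pics/c5.png',cv2.resize(im,(800,600),interpolation=cv2.INTER_CUBIC)[:,:,::-1])
E
```

```text
[ 0.4752 -0.2271  0.1419] [-0.0006  0.7115  0.7027 -0.0002] 39.99950051307678 [ 0.09    0.0067 -1.6943] [-0.0417  0.0642 -0.0129]
expected hinge px [374.4601 245.8183]
```

View pics/c5.png

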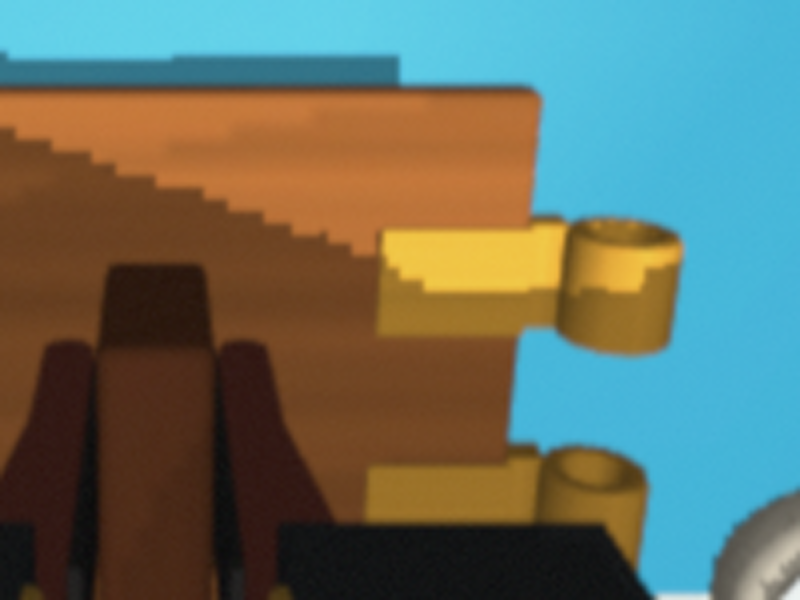

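The in-hand view shows the lid level. The upper knuckle's +y end bore is at about (626,237) and the lower one's at about (594,468). I compute the hinge position relative to the tool.

```bash
python3 - <<'E'
from h import *
import pickle
np.set_printoptions(suppress=True,precision=4)
d=pickle.load(open('w3.pkl','rb'));t=np.array([.4752,-.2271,.1419])
f=lambda x,y:(220+(x+.5)/4-.5,140+(y+.5)/4-.5)
for dz in(.014,.0193,.024):
    z=t[2]-dz
    a=onz(d,*f(626,237),z);b=onz(d,*f(594,468),z);e=(a-b)/np.linalg.norm(a-b)
    print(dz,'len',np.linalg.norm(a-b),'yaw',np.degrees(np.arctan2(-e[0],e[1])),'off',((a-.030*e)+(b+.012*e))/2-t)
E
```

```text
0.014 len 0.04013097942394376 yaw -1.3147060445786942 off [ 0.0727 -0.0029 -0.014 ]
0.0193 len 0.04138922643923496 yaw -1.3147060445786964 off [ 0.075  -0.0053 -0.0193]
0.024 len 0.04250503039619134 yaw -1.3147060445786802 off [ 0.077  -0.0075 -0.024 ]
```

Emit:
play_rows(increments=[[15, 2, 0, 0, 0, 0, 1], [26, 2, 0, 0, 0, 0, 1], [27, 2, 0, 0, 0, 0, 1], [27, 2, 0, 0, 0, 0, 1], [27, 2, 0, 0, 0, 0, 1], [27, 2, 0, 0, 0, 0, 1], [27, 2, 0, 0, 0, 0, 1], [27, 2, 0, 0, 0, 0, 1], [27, 3, 0, 0, 0, 0, 1], [24, 2, 0, 0, 0, -2, 1], [0, 0, 10, 0, 0, -2, 1], [0, 0, 10, 0, 0, -1.9, 1]])

```text
time: 8.7
ee_pos: [0.4992, 0.028, 0.1214]
eef_rot: [-0.001, 0.673, 0.74, -0.001]
ft_force: [0.6, -0.1, -2.4]
opening: 0.176
grip_force: 40.0
```

Emit:
play_rows(increments=[[0, 0, 3, 0, 0, 0, 1], [0, 0, 2, 0, 0, 0, 1], [0, 0, 0, 0, 0, 0, 1]])

```text
time: 9.0
ee_pos: [0.4997, 0.0265, 0.1172]
eef_rot: [-0.0, 0.675, 0.738, -0.0]
ft_force: [0.8, 0.7, -1.8]
opening: 0.183
grip_force: 40.0
```

```bash
python3 - <<'E'
from h import *
import pickle
np.set_printoptions(suppress=True,precision=4)
d=cap('wrist');pickle.dump(d,open('w4.pkl','wb'))
s=arm.sense();print(s['time'],s['ee_pos'],s['eef_rot'],s['joint_pos'],s['ft_force'])
print(go([.4993,.0263,.115]))
im=d['pixels'][140:290,240:440];cv2.imwrite('pics/c6.png',cv2.resize(im,(800,600),interpolation=cv2.INTER_CUBIC)[:,:,::-1])
E
```

```text
9.05 [0.4999 0.0264 0.1175] [-0.0002  0.6747  0.7381 -0.0002] [ 0.0289  0.4163  1.9774  0.0001  0.7483 -0.0609] [-0.3079  0.0553 -2.357 ]
[-0.011  -0.6509  2.5342]
```

View pics/c6.png

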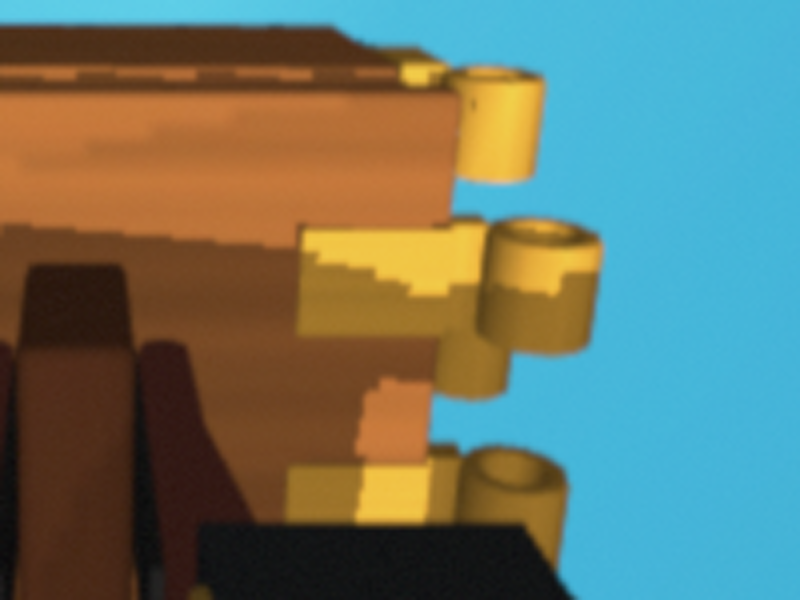

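The view shows the lid knuckle ends at (545,233) and (517,467). The chest's 5th knuckle's +y end is at about (501,75), with its body centred at (499,125), and its middle knuckle sits partly hidden at x≈474. I compute the offset left to close.

```bash
python3 - <<'E'
from h import *
import pickle
np.set_printoptions(suppress=True,precision=4)
d=pickle.load(open('w4.pkl','rb'))
f=lambda x,y:(240+(x+.5)/4-.5,140+(y+.5)/4-.5)
for dz in (.0193,.0215):
    z=.1175-dz
    a=onz(d,*f(545,233),z);b=onz(d,*f(517,467),z);e=(a-b)/np.linalg.norm(a-b)
    print('lid',((a-.030*e)+(b+.012*e))/2,np.degrees(np.arctan2(-e[0],e[1])),np.linalg.norm(a-b))
p=onz(d,*f(501,75),.069);q=onz(d,*f(499,125),.069);r=onz(d,*f(474,370),.069)
ya=np.radians(5);e=np.array([-np.sin(ya),np.cos(ya),0])
print(p,q,r,'hinge from p',p-.051*e,'from bodies yaw',np.degrees(np.arctan2(-(q-r)[0],(q-r)[1])))
for h in([.574,.0285,.069],):
  for k in(-51,-33,-9,9,33,51):
    print(k,[ (( u-240+.5)*4-.5,(v-140+.5)*4-.5) for u,v in [proj(d,np.array(h)+k/1000*e+[0,0,.009])]])
E
```

```text
lid [0.5741 0.0299 0.0982] 5.538160171212751 0.04157653213388218
lid [0.5751 0.029  0.096 ] 5.53816017121276 0.04210438215276595
[0.5706 0.0795 0.069 ] [0.572  0.0705 0.069 ] [0.5768 0.0227 0.069 ] hinge from p [0.575  0.0287 0.069 ] from bodies yaw 5.658279443204793
-51 [(np.float64(453.61631743819225), np.float64(599.3673364248052))]
-33 [(np.float64(462.98659050291053), np.float64(518.8451730216602))]
-9 [(np.float64(476.20787561883026), np.float64(405.22986286467517))]
9 [(np.float64(486.71609096098746), np.float64(314.9289477245835))]
33 [(np.float64(501.5934481608622), np.float64(187.08240801531122))]
51 [(np.float64(513.4602344849054), np.float64(85.1067984620862))]
```

Lid and chest hinges agree within about 1 mm in plane, and the yaw is fine. Descending.

Emit:
play_rows(increments=[[0, 0, 5, 0, 0, 0, 1], [0, 0, 5, 0, 0, 0, 1], [0, 0, 4, 0, 0, 0, 1], [0, 0, 4, 0, 0, 0, 1], [0, 0, 3, 0, 0, 0, 1], [0, 0, 3, 0, 0, 0, 1], [0, 0, 2, 0, 0, 0, 1], [0, 0, 0, 0, 0, 0, 1]])

```text
time: 9.85
ee_pos: [0.4999, 0.0263, 0.0914]
eef_rot: [-0.0, 0.674, 0.738, -0.0]
ft_force: [0.7, -0.5, -2.5]
opening: 0.178
grip_force: 40.0
```

Emit:
play_rows(increments=[[0, 0, 1, 0, 0, 0, 1], [0, 0, 1, 0, 0, 0, 1], [0, 0, 1, 0, 0, 0, 1], [0, 0, 0.5, 0, 0, 0, 1], [0, 0, 0, 0, 0, 0, 1]])

```text
time: 10.35
ee_pos: [0.5002, 0.0264, 0.0889]
eef_rot: [0.0, 0.674, 0.738, 0.0]
ft_force: [-3.7, -0.5, 7.4]
opening: 0.177
grip_force: 40.0
```

Emit:
play_rows(increments=[[0, 0, 0, 0, 0, 0, 0.6], [0, 0, 0, 0, 0, 0, 0.4], [0, 0, 0, 0, 0, 0, 0.2], [0, 0, 0, 0, 0, 0, 0], [0, 0, 0, 0, 0, 0, 0], [0, 0, 0, 0, 0, 0, 0]], newtons=20)

```text
time: 10.95
ee_pos: [0.5001, 0.0263, 0.0881]
eef_rot: [-0.0, 0.674, 0.738, -0.0]
ft_force: [-0.3, 0.3, -0.6]
opening: 0.498
grip_force: 0.0
```

Emit:
play_rows(increments=[[0, 0, -20, 0, 0, 0, 0], [0, 0, -35, 0, 0, 0, 0], [0, 0, -40, 0, 0, 0, 0], [0, 0, -40, 0, 0, 0, 0], [0, 0, -20, 0, 0, 0, 0], [0, 0, 0, 0, 0, 0, 0]])

```text
time: 11.55
ee_pos: [0.502, 0.0264, 0.2462]
eef_rot: [0.002, 0.674, 0.738, 0.002]
ft_force: [-0.2, 0.3, 0.0]
opening: 0.503
grip_force: 0.0
```

```bash
python3 - <<'E'
from h import *
import pickle
np.set_printoptions(suppress=True,precision=4)
d=cap('wrist');pickle.dump(d,open('w5.pkl','wb'))
s=arm.sense();print(s['time'],s['ee_pos'],s['eef_rot'],s['opening'],s['ft_force'])
print(proj(d,[.5746,.0295,.069]))
im=d['pixels'][100:250,240:440];cv2.imwrite('pics/c7.png',cv2.resize(im,(800,600),interpolation=cv2.INTER_CUBIC)[:,:,::-1])
E
```

```text
11.6 [0.5007 0.0264 0.2442] [0.0011 0.6744 0.7384 0.001 ] 0.5016674179846942 [ 1.1454  0.2811 -0.6446]
[318.5407 180.236 ]
```

View pics/c7.png

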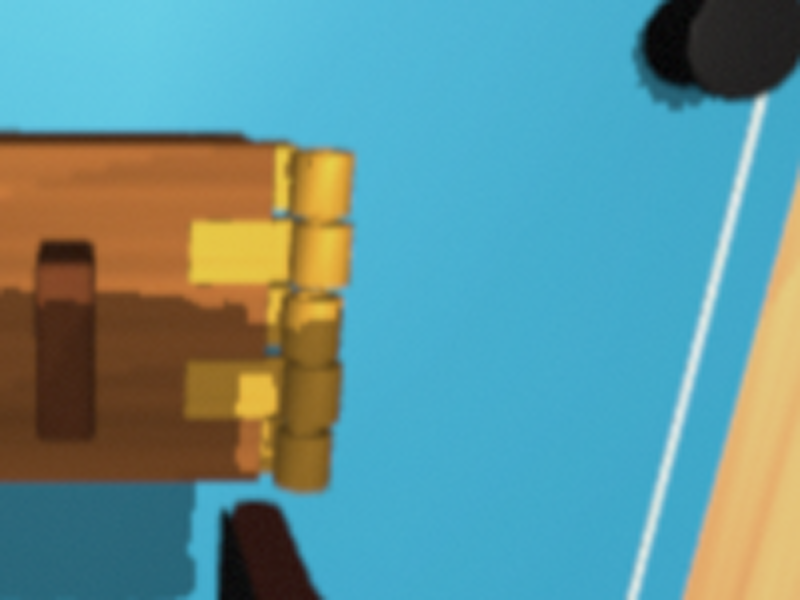

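The lid sits flush, with all five knuckles in line: from top to bottom at x≈325, 322, 314, 311 and 304. I measure the mouth from this view and refine the pin numerically from the earlier pin view.

```bash
python3 - <<'E'
from h import *
import pickle
np.set_printoptions(suppress=True,precision=4)
d=pickle.load(open('w5.pkl','rb'))
f=lambda x,y:(240+(x+.5)/4-.5,100+(y+.5)/4-.5)
K=[onz(d,*f(*p),.069) for p in [(303.5,460),(311,393),(314,335),(322,255),(325,185)]]
print(np.array(K)); v=K[4]-K[0];print('yaw',np.degrees(np.arctan2(-v[0],v[1])))
print('ends top edge -y',onz(d,*f(303,491),.072),'+y',onz(d,*f(326,150),.075))
d=pickle.load(open('w1.pkl','rb'))
hsv=cv2.cvtColor(d['pixels'],cv2.COLOR_RGB2HSV)
m=cv2.inRange(hsv,(0,0,110),(179,70,255));M=np.zeros_like(m);M[115:245,270:335]=m[115:245,270:335]
ys,xs=np.nonzero(M);print(len(xs))
for v in range(118,245,6):
    r=xs[ys==v]
    if len(r): print(v,r.min(),r.max(),end='; ')
n,l,st,c=cv2.connectedComponentsWithStats(M);print(st[1:],c[1:])
E
```

```text
[[ 0.5775 -0.0143  0.069 ]
 [ 0.5765  0.0075  0.069 ]
 [ 0.5747  0.0256  0.069 ]
 [ 0.5734  0.0498  0.069 ]
 [ 0.5711  0.0701  0.069 ]]
yaw 4.37058074127243
ends top edge -y [ 0.5781 -0.0233  0.072 ] +y [0.5684 0.0805 0.075 ]
723
124 323 327; 130 320 326; 136 318 324; 142 316 321; 148 313 319; 154 311 316; 160 309 314; 166 306 321; 172 304 309; 178 304 304; 184 302 302; 196 295 298; 202 295 297; 208 298 299; 214 286 290; 220 283 294; 226 281 292; 232 279 290; 238 282 287; [[302 119  27  66 375]
 [328 149   1   1   1]
 [327 152   1   1   1]
 [328 161   1   1   1]
 [322 163   2   2   2]
 [325 163   1   1   1]
 [327 163   1   1   1]
 [321 166   1   1   1]
 [320 169   1   1   1]
 [301 186   1   2   2]
 [300 189   1   1   1]
 [294 191   6  13  47]
 [295 205   5   5  12]
 [277 213  19  27 277]] [[315.4507 149.5813]
 [328.     149.    ]
 [327.     152.    ]
 [328.     161.    ]
 [322.5    163.5   ]
 [325.     163.    ]
 [327.     163.    ]
 [321.     166.    ]
 [320.     169.    ]
 [301.     186.5   ]
 [300.     189.    ]
 [296.2766 197.6809]
 [297.0833 206.6667]
 [286.3105 226.1697]]
```

```bash
python3 - <<'E'
from h import *
import pickle
np.set_printoptions(suppress=True,precision=4)
d=pickle.load(open('w1.pkl','rb'))
P=np.array([onz(d,u,v,.047) for v,u in [(124,325),(130,323),(136,321),(142,318.5),(148,316),(154,313.5),(160,311.5),(172,306.5)]])
k=np.polyfit(P[:,1],P[:,0],1);print('yaw shaft',np.degrees(np.arctan(-k[0])))
n=onz(d,325,119.5,.045);g=onz(d,286.3,226.2,.053);y=np.arctan(-k[0]);e=np.array([-np.sin(y),np.cos(y),0])
print('nose',n,'grip by nose',n-.137*e,'grip',g,'line at grip y',np.polyval(k,g[1]))
g2=np.array([np.polyval(k,.172),.172,.12]);print(g2)
s=arm.sense();Q=s['eef_rot'];Q=R.from_quat([Q[1],Q[2],Q[3],Q[0]]);yy=Q.apply([0,1,0]);print('tool y ang',np.degrees(np.arctan2(yy[1],yy[0])),'go to grip',go([.4739,.175,.12]))
E
```

```text
yaw shaft -17.10899510790012
nose [0.5123 0.3058 0.045 ] grip by nose [0.472  0.1749 0.045 ] grip [0.4738 0.1761 0.053 ] line at grip y 0.474317445110858
[0.473 0.172 0.12 ]
tool y ang 5.186547393329389 go to grip [150.4738 -13.6706 124.1295]
```

Emit:
play_rows(increments=[[30, -3, 0, 0, 0, 0, 0], [40, -4, 0, 0, 0, 0, 0], [40, -4, 0, 0, 0, 7.5, 0], [0, 0, 0, 0, 0, 7.5, 0], [0, 0, 0, 0, 0, 7.3, 0], [0, 0, 0, 0, 0, 0, 0]])

```text
time: 12.2
ee_pos: [0.478, 0.135, 0.2412]
eef_rot: [-0.001, 0.805, 0.594, -0.002]
ft_force: [-1.6, 0.1, 0.3]
opening: 0.5
grip_force: 0.0
```

```bash
cat >> h.py <<'E'
def st():
    s=arm.sense();Q=s['eef_rot'];Q=R.from_quat([Q[1],Q[2],Q[3],Q[0]]);yy=Q.apply([0,1,0])
    print('t',s['time'],np.round(s['ee_pos'],4),'yaw',round(np.degrees(np.arctan2(yy[1],yy[0])),2),'tool z',np.round(Q.apply([0,0,1]),4),'F',np.round(s['ft_force'],1),'M',np.round(s['moment'],2),'op',round(s['opening']*88,1),'gf',round(s['grip_force'],1))
E
python3 - <<'E'
from h import *
np.set_printoptions(suppress=True,precision=4)
st();print(go([.4735,.175,.034]))
E
```

```text
t 12.2 [0.478  0.135  0.2412] yaw -17.13 tool z [-0.0033 -0.0009 -1.    ] F [-1.6  0.1  0.3] M [-0.01  0.13  0.03] op 44.0 gf 0.0
[ 37.2568 -15.4989 207.1802]
```

Emit:
play_rows(increments=[[20, -8, 20, 0, 0, 0, 0], [17, -7, 30, 0, 0, 0, 0], [0, 0, 40, 0, 0, 0, 0], [0, 0, 30, 0, 0, 0, 0], [0, 0, 0, 0, 0, 0, 0], [0, 0, 0, 0, 0, 0, 0]])

```text
time: 12.8
ee_pos: [0.4753, 0.1742, 0.1226]
eef_rot: [-0.0, 0.804, 0.595, -0.001]
ft_force: [0.4, -0.1, 0.6]
opening: 0.501
grip_force: 0.0
```

```bash
python3 - <<'E'
from h import *
import pickle
np.set_printoptions(suppress=True,precision=4)
st();d=cap('wrist');pickle.dump(d,open('w6.pkl','wb'))
print('grip px',proj(d,[.4735,.175,.053]),'collar',proj(d,[.4826,.2046,.045]),'nose',proj(d,[.5135,.306,.045]),'mid',proj(d,[.498,.255,.049]))
hsv=cv2.cvtColor(d['pixels'],cv2.COLOR_RGB2HSV)
m=cv2.inRange(hsv,(0,0,95),(179,75,255))
for v in range(10,300,8):
    r=np.nonzero(m[v,190:330])[0]+190
    if len(r):
        b=np.split(r,np.nonzero(np.diff(r)>1)[0]+1);print(v,[(x[0],x[-1]) for x in b if len(x)>2],end='; ')
E
```

```text
t 12.8 [0.4753 0.1742 0.1226] yaw -17.03 tool z [-0.0023 -0.0008 -1.    ] F [ 0.4 -0.1  0.6] M [-0.05  0.05 -0.01] op 44.1 gf 0.0
grip px [257.1779 208.7918] collar [257.2223 170.033 ] nose [256.8175  24.4529] mid [257.0552 102.8312]
26 [(np.int64(256), np.int64(260))]; 34 [(np.int64(255), np.int64(261))]; 42 [(np.int64(254), np.int64(263))]; 50 [(np.int64(253), np.int64(263))]; 58 [(np.int64(253), np.int64(263))]; 66 [(np.int64(253), np.int64(263))]; 74 [(np.int64(231), np.int64(263))]; 82 [(np.int64(230), np.int64(263)), (np.int64(266), np.int64(286))]; 90 [(np.int64(230), np.int64(263)), (np.int64(265), np.int64(286))]; 98 [(np.int64(231), np.int64(240)), (np.int64(253), np.int64(262)), (np.int64(282), np.int64(285))]; 106 [(np.int64(231), np.int64(262)), (np.int64(266), np.int64(285))]; 114 [(np.int64(231), np.int64(262)), (np.int64(266), np.int64(285))]; 122 [(np.int64(231), np.int64(262)), (np.int64(266), np.int64(285))]; 130 [(np.int64(231), np.int64(262)), (np.int64(264), np.int64(284))]; 138 [(np.int64(231), np.int64(262)), (np.int64(264), np.int64(284))]; 146 [(np.int64(232), np.int64(237)), (np.int64(253), np.int64(262)), (np.int64(278), np.int64(284))]; 154 [(np.int64(232), np.int64(240)), (np.int64(242), np.int64(249)), (np.int64(252), np.int64(263)), (np.int64(280), np.int64(283))]; 162 [(np.int64(232), np.int64(262)), (np.int64(264), np.int64(283))]; 170 [(np.int64(247), np.int64(262))]; 178 [(np.int64(252), np.int64(263))]; 186 [(np.int64(252), np.int64(261))]; 194 [(np.int64(249), np.int64(265))]; 202 [(np.int64(249), np.int64(265))]; 210 [(np.int64(249), np.int64(265))]; 218 [(np.int64(249), np.int64(265))]; 226 [(np.int64(250), np.int64(264))];
```

Pin, grip and tool agree within about a millimetre. Descending to grip.

Emit:
play_rows(increments=[[0, -1, 30, 0, 0, 0, 0], [0, -1, 30, 0, 0, 0, 0], [0, 0, 20, 0, 0, 0, 0], [0, 0, 8, 0, 0, 0, 0], [0, 0, 0, 0, 0, 0, 0.5], [0, 0, 0, 0, 0, 0, 1], [0, 0, 0, 0, 0, 0, 1], [0, 0, 0, 0, 0, 0, 1], [0, 0, 0, 0, 0, 0, 1], [0, 0, 0, 0, 0, 0, 1]], newtons=50)

```text
time: 13.85
ee_pos: [0.4744, 0.1755, 0.0358]
eef_rot: [0.0, 0.804, 0.594, 0.001]
ft_force: [0.3, -0.9, 5.2]
opening: 0.155
grip_force: 50.0
```

Emit:
play_rows(increments=[[0, 0, 0, 0, 0, 0, 1], [0, 0, 0, 0, 0, 0, 1], [0, 0, 0, 0, 0, 0, 1]])

```text
time: 14.15
ee_pos: [0.4744, 0.1755, 0.0357]
eef_rot: [0.0, 0.804, 0.594, 0.001]
ft_force: [-0.3, -0.3, 5.5]
opening: 0.154
grip_force: 50.0
```

Emit:
play_rows(increments=[[0, 0, -10, 0, 0, 0, 1], [0, 0, -25, 0, 0, 0, 1], [0, 0, -40, 0, 0, 0, 1], [0, 0, -40, 0, 0, 0, 1], [0, 0, -30, 0, 0, 0, 1], [-10, 7, -15, 0, 0, 0, 1], [-30, 21, 0, 0, 0, 0, 1], [-30, 22, 0, 0, 0, 0, 1], [-30, 21, 0, 0, 0, 0, 1], [-30, 22, 0, 0, 0, 0, 1], [-30, 21, 0, 0, 0, 0, 1], [-30, 22, 0, 0, 0, 0, 1]])

```text
time: 15.35
ee_pos: [0.5475, -0.0478, 0.1954]
eef_rot: [-0.0, 0.804, 0.594, -0.0]
ft_force: [0.3, 0.1, -0.3]
opening: 0.156
grip_force: 50.0
```

Emit:
play_rows(increments=[[-30, 21, 0, 0, 0, 0, 1], [-30, 22, 0, 0, 0, 0, 1], [-30, 21, 0, 0, 0, 0, 1], [-20, 15, 0, 0, 0, -5, 1], [0, 0, 0, 0, 0, -6, 1], [0, 0, 0, 0, 0, -6, 1], [0, 0, 0, 0, 0, -5.1, 1], [0, 0, 0, 0, 0, 0, 1], [0, 0, 0, 0, 0, 0, 1]])

```text
time: 16.25
ee_pos: [0.5907, -0.1746, 0.1953]
eef_rot: [-0.0, 0.677, 0.736, -0.0]
ft_force: [0.2, -0.4, -1.3]
opening: 0.155
grip_force: 50.0
```

```bash
python3 - <<'E'
from h import *
import pickle
np.set_printoptions(suppress=True,precision=4)
st();print(go([.592,-.174,.0597]));d=cap('wrist');pickle.dump(d,open('w7.pkl','wb'))
s=arm.sense();T=s['ee_pos'];Q=s['eef_rot'];Q=R.from_quat([Q[1],Q[2],Q[3],Q[0]])
pz=T[2]+.0093
for l in(17,31,60,100,137): print(l,proj(d,T+Q.apply([l/1000,0,-.0093])))
hsv=cv2.cvtColor(d['pixels'],cv2.COLOR_RGB2HSV)
m=cv2.inRange(hsv,(0,0,95),(179,75,255))
for v in range(0,300,8):
    r=np.nonzero(m[v,190:330])[0]+190
    if len(r):
        b=np.split(r,np.nonzero(np.diff(r)>1)[0]+1);print(v,[(int(x[0]),int(x[-1])) for x in b if len(x)>2],end='; ')
E
```

```text
t 16.25 [ 0.5907 -0.1746  0.1953] yaw 4.85 tool z [-0.0005  0.0001 -1.    ] F [ 0.2 -0.4 -1.3] M [-0.15  0.06  0.03] op 13.6 gf 50.0
[  0.4617   1.401  135.5928]
17 [258.7306 230.421 ]
31 [258.7305 206.4044]
60 [258.7303 152.2999]
100 [258.7299  66.2586]
137 [258.7296 -28.1281]
0 [(252, 265)]; 8 [(250, 267)]; 16 [(250, 267)]; 24 [(250, 267)]; 32 [(250, 267)]; 40 [(250, 267)]; 48 [(251, 266)]; 56 [(251, 266)]; 64 [(251, 266)]; 72 [(251, 266)]; 80 [(251, 266)]; 88 [(251, 266)]; 96 [(251, 266)]; 104 [(251, 266)]; 112 [(251, 266)]; 120 [(251, 266)]; 128 [(251, 266)]; 136 [(251, 266)]; 144 [(251, 266)]; 152 [(251, 266)]; 160 [(251, 265)]; 168 [(251, 266)]; 176 [(251, 266)]; 184 [(251, 266)]; 192 [(251, 266)]; 200 [(252, 265)]; 216 [(246, 270)]; 224 [(252, 265)]; 232 [(252, 264)]; 240 [(246, 271)]; 248 [(246, 270)]; 256 [(246, 270)]; 264 [(247, 270)]; 272 [(247, 270)]; 280 [(247, 270)]; 288 [(247, 270)];
```

Emit:
play_rows(increments=[[0, 1.4, 20, 0, 0, 0, 1], [0, 0, 30, 0, 0, 0, 1], [0, 0, 35, 0, 0, 0, 1], [0, 0, 30, 0, 0, 0, 1], [0, 0, 15, 0, 0, 0, 1], [0, 0, 5.6, 0, 0, 0, 1], [0, 0, 0, 0, 0, 0, 1], [0, 0, 0, 0, 0, 0, 1]])

```text
time: 17.1
ee_pos: [0.5934, -0.1749, 0.0609]
eef_rot: [0.001, 0.676, 0.737, 0.0]
ft_force: [-0.2, 0.1, -1.7]
opening: 0.155
grip_force: 50.0
```

```bash
python3 - <<'E'
from h import *
import pickle
np.set_printoptions(suppress=True,precision=4)
st();print(go([.592,-.174,.0597]));d=cap('wrist');pickle.dump(d,open('w8.pkl','wb'))
# chest's first knuckle & pin nose in scene cam and wrist
print('mouth px',proj(d,[.579,-.0223,.069]),proj(d,[.579,-.0223,.078]))
c=cap('scene');pickle.dump(c,open('s8.pkl','wb'))
print('scene mouth',proj(c,[.579,-.0223,.069]),'nose',proj(c,[.5805,-.0375,.069]),'collar',proj(c,[.59,-.143,.069]))
hsv=cv2.cvtColor(c['pixels'],cv2.COLOR_RGB2HSV)
u,v=proj(c,[.585,-.09,.069]).astype(int)
m=cv2.inRange(hsv,(0,0,90),(179,90,255))
for x in range(u-20,u+28,2):
    r=np.nonzero(m[v-30:v+30,x])[0]+v-30
    print(x,r.tolist(),end=';')
E
```

```text
t 17.1 [ 0.5934 -0.1749  0.0609] yaw 4.97 tool z [ 0.002  -0.0006 -1.    ] F [-0.2  0.1 -1.7] M [-0.08  0.09  0.06] op 13.6 gf 50.0
[ 0.9983 -1.3593  1.1719]
mouth px [255.8442 -73.58  ] [255.69   -87.4008]
scene mouth [261.9181 203.6906] nose [259.1727 205.6473] collar [239.3963 219.5038]
229 [182, 183, 184, 185, 186, 187, 188, 189, 191, 192, 193, 194, 195, 196, 197, 198];231 [182, 183, 184, 185, 186, 187, 188, 189, 191, 192, 193, 194, 195, 196, 197, 198, 223, 224, 225, 226, 227];233 [182, 183, 184, 185, 186, 187, 188, 189, 190, 191, 192, 193, 194, 195, 196, 197, 198, 223, 224, 225, 226, 227];235 [182, 183, 184, 185, 186, 187, 189, 190, 191, 192, 193, 194, 195, 196, 197];237 [182, 183, 184, 185, 186, 187, 188, 189, 190, 191, 192, 193, 194, 195, 196, 197, 222, 223, 228];239 [182, 183, 184, 185, 186, 187, 188, 189, 190, 191, 192, 193, 194, 195, 196];241 [182, 183, 192, 193];243 [];245 [221];247 [];249 [];251 [211, 212, 215];253 [210, 211];255 [208, 209, 210];257 [207, 208, 209];259 [206, 207];261 [];263 [];265 [];267 [];269 [182];271 [];273 [185];275 [187];
```

```bash
python3 - <<'E'
from h import *
import pickle
c=pickle.load(open('s8.pkl','rb'))
hsv=cv2.cvtColor(c['pixels'],cv2.COLOR_RGB2HSV)
m=cv2.inRange(hsv,(15,90,60),(34,255,255));sub=m[185:220,250:290]
for i,r in enumerate(sub): print(185+i,''.join('#' if x else '.' for x in r))
e=np.array([-.0872,.9962,0]);h=np.array([.5745,.0285,.069])
for k in(-51,-33,-9,9,33,51):print(k,proj(c,h+k/1000*e))
for i in range(3): print(np.round(cap('scene') and arm.sense()['ee_pos'],4))
E
```

```text
185 ........................................
186 ........................................
187 ........................................
188 ........................................
189 ....................##..................
190 ...................#####....###.........
191 ..................#######..#####........
192 ...................#############........
193 ....................###########.........
194 .............##......########...........
195 ...........#####.....########...........
196 .#........#######...########............
197 ..#.........##############..............
198 ....#........#############..............
199 ..............##########................
200 #.............#########.#...............
201 .##.##......##########..................
202 .....#....###########...................
203 ...#..###.########......................
204 .....#....#######.......................
205 ..........######........................
206 ...........###..........................
207 ...........##...........................
208 ........................................
209 ........................................
210 ........................................
211 ........................................
212 ........................................
213 ........................................
214 ........................................
215 ........................................
216 ........................................
217 ........................................
218 ........................................
219 ........................................
-51 [261.90897171 203.6834815 ]
-33 [265.15110009 201.42341009]
-9 [269.4301401  198.44051278]
9 [272.60704513 196.22590825]
33 [276.80043221 193.30271917]
51 [279.91406245 191.13222317]
[ 0.5933 -0.1749  0.061 ]
[ 0.5931 -0.1748  0.0608]
[ 0.593  -0.1748  0.0606]
```

Emit:
play_rows(increments=[[0, -0.7, 1, 0, 0, 0, 1], [4, 0, 0, 0, 0, 0, 1], [5, 0, 0, 0, 0, 0, 1], [5, 0, 0, 0, 0, 0, 1], [5, 0, 0, 0, 0, 0, 1], [4, 0, 0, 0, 0, 0, 1], [3, 0, 0, 0, 0, 0, 1], [0, 0, 0, 0, 0, 0, 1]])

```text
time: 18.15
ee_pos: [0.5894, -0.1483, 0.0586]
eef_rot: [-0.0, 0.675, 0.737, -0.0]
ft_force: [-0.6, 1.0, -1.6]
opening: 0.158
grip_force: 50.0
```

```bash
python3 -c "
from h import *
st()"
```

```text
t 18.15 [ 0.5894 -0.1483  0.0586] yaw 5.02 tool z [-1.e-04  1.e-04 -1.e+00] F [-0.6  1.  -1.6] M [-0.12  0.11 -0.01] op 13.9 gf 50.0
```

Emit:
play_rows(increments=[[3, 0, -0.7, 0, 0, 0, 1], [4, 0, 0, 0, 0, 0, 1], [4, 0, 0, 0, 0, 0, 1], [4, 0, 0, 0, 0, 0, 1], [3, 0, 0, 0, 0, 0, 1], [0, 0, 0, 0, 0, 0, 1]])

```text
time: 18.75
ee_pos: [0.5878, -0.1303, 0.0593]
eef_rot: [-0.0, 0.676, 0.737, -0.0]
ft_force: [0.5, 0.9, -0.7]
opening: 0.157
grip_force: 50.0
```

```bash
python3 -c "
from h import *
st()"
```

```text
t 18.75 [ 0.5878 -0.1303  0.0593] yaw 5.01 tool z [-2.e-04  1.e-04 -1.e+00] F [ 0.5  0.9 -0.7] M [-0.05  0.09  0.01] op 13.9 gf 50.0
```

Emit:
play_rows(increments=[[4, 0, 0, 0, 0, 0, 1], [4, 0, 0, 0, 0, 0, 1], [4, 0, 0, 0, 0, 0, 1], [4, 0, 0, 0, 0, 0, 1], [4, 0, 0, 0, 0, 0, 1], [0, 0, 0, 0, 0, 0, 1]])

```text
time: 19.35
ee_pos: [0.5862, -0.1102, 0.0594]
eef_rot: [-0.0, 0.676, 0.737, 0.0]
ft_force: [-0.1, 0.8, 1.6]
opening: 0.154
grip_force: 50.0
```

```bash
python3 -c "
from h import *
st()"
```

```text
t 19.35 [ 0.5862 -0.1102  0.0594] yaw 5.0 tool z [ 0.e+00  4.e-04 -1.e+00] F [-0.1  0.8  1.6] M [ 0.32  0.02 -0.03] op 13.5 gf 50.0
```

Emit:
play_rows(increments=[[3, 0, -0.6, 0, 0, 0, 1], [4, 0, 0, 0, 0, 0, 1], [4, 0, 0, 0, 0, 0, 1], [4, 0, 0, 0, 0, 0, 1], [4, 0, 0, 0, 0, 0, 1], [0, 0, 0, 0, 0, 0, 1]])

```text
time: 19.95
ee_pos: [0.5844, -0.0913, 0.0599]
eef_rot: [-0.0, 0.676, 0.737, 0.0]
ft_force: [0.7, 1.8, 0.1]
opening: 0.153
grip_force: 50.0
```

```bash
python3 -c "
from h import *
st()"
```

```text
t 19.95 [ 0.5844 -0.0913  0.0599] yaw 5.01 tool z [-1.e-04  3.e-04 -1.e+00] F [0.7 1.8 0.1] M [ 0.15 -0.   -0.01] op 13.5 gf 50.0
```

Emit:
play_rows(increments=[[4, 0, -0.3, 0, 0, 0, 1], [4, 0, 0, 0, 0, 0, 1], [4, 0, 0, 0, 0, 0, 1], [4, 0, 0, 0, 0, 0, 1], [4, 0, 0, 0, 0, 0, 1], [0, 0, 0, 0, 0, 0, 1]])

```text
time: 20.55
ee_pos: [0.5827, -0.0714, 0.0602]
eef_rot: [-0.0, 0.676, 0.737, 0.0]
ft_force: [0.1, 1.2, -0.4]
opening: 0.157
grip_force: 50.0
```

```bash
python3 -c "
from h import *
st()"
```

```text
t 20.55 [ 0.5827 -0.0714  0.0602] yaw 5.01 tool z [-1.e-04  2.e-04 -1.e+00] F [ 0.1  1.2 -0.4] M [ 0.03 -0.01 -0.04] op 13.8 gf 50.0
```

Going well, with about 18 mm left. I continue until the collar makes contact.

Emit:
play_rows(increments=[[4, 0, 0, 0, 0, 0, 1], [4, 0, 0, 0, 0, 0, 1], [3, 0, 0, 0, 0, 0, 1], [2, 0, 0, 0, 0, 0, 1], [1, 0, 0, 0, 0, 0, 1], [0, 0, 0, 0, 0, 0, 1]])

```text
time: 21.15
ee_pos: [0.5815, -0.0579, 0.0602]
eef_rot: [-0.0, 0.676, 0.737, 0.0]
ft_force: [-0.7, 0.2, -0.4]
opening: 0.156
grip_force: 50.0
```

Emit:
play_rows(increments=[[1, 0, 0, 0, 0, 0, 1], [1, 0, 0, 0, 0, 0, 1], [0, 0, 0, 0, 0, 0, 1]])

```text
time: 21.45
ee_pos: [0.5814, -0.056, 0.0602]
eef_rot: [-0.0, 0.676, 0.737, 0.0]
ft_force: [0.7, 0.0, -0.6]
opening: 0.153
grip_force: 50.0
```

```bash
python3 -c "
from h import *
st()"
```

```text
t 21.45 [ 0.5814 -0.056   0.0602] yaw 4.99 tool z [-0.  0. -1.] F [ 0.7  0.  -0.6] M [-0.05 -0.   -0.02] op 13.5 gf 50.0
```

Emit:
play_rows(increments=[[1, 0, 0, 0, 0, 0, 1], [1, 0, 0, 0, 0, 0, 1], [0, 0, 0, 0, 0, 0, 1]])

```text
time: 21.75
ee_pos: [0.5812, -0.054, 0.0602]
eef_rot: [-0.0, 0.676, 0.737, 0.0]
ft_force: [0.7, 0.7, -0.6]
opening: 0.156
grip_force: 50.0
```

Emit:
play_rows(increments=[[0.7, 0, 0, 0, 0, 0, 1], [0.7, 0, 0, 0, 0, 0, 1], [0, 0, 0, 0, 0, 0, 1]])

```text
time: 22.05
ee_pos: [0.5811, -0.0529, 0.0602]
eef_rot: [0.0, 0.676, 0.737, -0.0]
ft_force: [0.7, -1.7, -0.1]
opening: 0.157
grip_force: 50.0
```

Emit:
play_rows(increments=[[0.6, 0, 0, 0, 0, 0, 1], [0.6, 0, 0, 0, 0, 0, 1], [0, 0, 0, 0, 0, 0, 1]])

```text
time: 22.35
ee_pos: [0.5811, -0.0528, 0.0602]
eef_rot: [0.001, 0.676, 0.737, -0.0]
ft_force: [-0.1, -9.0, -0.6]
opening: 0.157
grip_force: 50.0
```

The collar is home: -9 N and no further advance. Releasing and going to the lid handle.

Emit:
play_rows(increments=[[-0.6, 0, 0, 0, 0, 0, 0.6], [0, 0, 0, 0, 0, 0, 0.3], [0, 0, 0, 0, 0, 0, 0], [0, 0, 0, 0, 0, 0, 0], [0, 0, 0, 0, 0, 0, 0], [0, 0, -15, 0, 0, 0, 0], [0, 0, -30, 0, 0, 0, 0], [0, 0, -35, 0, 0, 0, 0], [0, 0, -30, 0, 0, 0, 0], [0, 0, -10, 0, 0, 0, 0], [0, 0, 0, 0, 0, 0, 0]])

```text
time: 23.45
ee_pos: [0.5821, -0.0522, 0.1823]
eef_rot: [0.002, 0.676, 0.737, 0.001]
ft_force: [-0.4, -0.8, -0.6]
opening: 0.503
grip_force: 0.0
```

```bash
python3 -c "
from h import *
import pickle
np.set_printoptions(suppress=True,precision=3)
st();print(go([.5,.0263,.16]))
d=cap('wrist');pickle.dump(d,open('w9.pkl','wb'))
e=np.array([-.0872,.9962,0]);m0=np.array([.579,-.0223,.069])
print('mouth',proj(d,m0),'grip',proj(d,m0-.031*e+[0,0,.008]),'nose',proj(d,m0+.106*e))
hsv=cv2.cvtColor(d['pixels'],cv2.COLOR_RGB2HSV);u,v=proj(d,m0-.01*e).astype(int)
g=cv2.inRange(hsv,(15,90,60),(34,255,255));w=cv2.inRange(hsv,(0,0,80),(179,80,255))
for y in range(v-40,v+36,2): print(y,''.join('G' if g[y,x] else '#' if w[y,x] else '.' for x in range(u-22,u+22)))
"
```

```text
t 23.45 [ 0.582 -0.052  0.182] yaw 4.99 tool z [ 0.004 -0.    -1.   ] F [-0.4 -0.8 -0.6] M [-0.09  0.01  0.03] op 44.3 gf 0.0
[ 85.362 -75.054  21.982]
mouth [257.524 163.043] grip [257.57  196.972] nose [257.374  37.524]
133 GGGGGGGGGGGGGGGGGGGGGGGGGGGGGGGG#...........
135 GGGGGGGGGGGGGGGGGGGGGGGGGGGGGGGG#...........
137 GGGGGGGGGGGGGGGGGGGGGGGGGGGGGGGG#...........
139 GGGGGGGGGG#####GG.GGGGGGGGG####.............
141 .......GGGGGGGGG#.#########.................
143 .......GGGGGGGGGGG###########...............
145 .......GGGGGGGGGGGGGGGGGGGGGGG#.............
147 .......GGGGGGGGGGGGGGGGGGGGGGG..............
149 ........GGGGGGGGGGGGGGGGGGGGGG..............
151 ........GGGGGGGGGGGGGGGGGGGGGG#.............
153 ........GGGGGGGGGGGGGGGGGGGGGG#.............
155 .......GGGGGGGGGGGGGGGGGGGGGGG#.............
157 .......GGGGGGGGGGGGGGGGGGGGGGG#.............
159 ........GGGGGGGGGGGGGGGGGGGGGG#.............
161 #############GGGGGGGGGGGGGGGGG#.............
163 .............#GGGGGGGGGGGGGGGG##............
165 .............###################............
167 ..............##################.........
[... 283 characters left out ...]
..............
181 ...............################.............
183 ...............################.............
185 ...............################.............
187 ...............################.............
189 ...............################.............
191 ...............################.............
193 ...............################.............
195 ...............################.............
197 ...............################.............
199 ...............################.............
201 ...............################.............
203 ...............################.............
205 ...............################.............
207 ...............################.............
```

The collar is flush with the first knuckle, with the gold/steel boundary at row 164 and the predicted mouth at row 163. Moving to the handle.

Emit:
play_rows(increments=[[28, -25, 0, 0, 0, 0, 0], [29, -25, 0, 0, 0, 0, 0], [28, -25, 5, 0, 0, 0, 0], [0, 0, 30, 0, 0, 0, 0], [0, 0, 35, 0, 0, 0, 0], [0, 0, 16, 0, 0, 0, 0], [0, 0, 8, 0, 0, 0, 0], [0, 0, 0, 0, 0, 0, 0], [0, 0, 0, 0, 0, 0, 0]], newtons=35)

```text
time: 24.4
ee_pos: [0.499, 0.026, 0.0861]
eef_rot: [-0.0, 0.676, 0.737, -0.0]
ft_force: [0.2, 1.0, 0.6]
opening: 0.497
grip_force: 0.0
```

```bash
python3 -c "
from h import *
np.set_printoptions(suppress=True,precision=3)
st();print(go([.5,.0263,.0881]))
"
```

```text
t 24.4 [0.499 0.026 0.086] yaw 4.98 tool z [-0. -0. -1.] F [0.2 1.  0.6] M [-0.08  0.03  0.  ] op 43.7 gf 0.0
[ 0.237  1.045 -1.966]
```

Emit:
play_rows(increments=[[0, 1, -2, 0, 0, 0, 0.3], [0, 0, 0, 0, 0, 0, 0.6], [0, 0, 0, 0, 0, 0, 0.8], [0, 0, 0, 0, 0, 0, 1], [0, 0, 0, 0, 0, 0, 1], [0, 0, 0, 0, 0, 0, 1], [0, 0, 0, 0, 0, 0, 1], [0, 0, 0, 0, 0, 0, 1], [0, 0, 0, 0, 0, 0, 1]], newtons=35)

```text
time: 25.3
ee_pos: [0.5002, 0.0262, 0.0886]
eef_rot: [0.0, 0.676, 0.737, 0.0]
ft_force: [-1.7, 0.3, 5.6]
opening: 0.181
grip_force: 35.0
```

Emit:
play_rows(increments=[[0, 0.7, -2.6, 2, 0, 0, 1], [0, 1.1, -3.9, 3, 0, 0, 1], [0, 1.1, -3.9, 3, 0, 0, 1], [0, 0, 0, 0, 0, 0, 1]])

```text
time: 25.7
ee_pos: [0.5044, 0.0265, 0.0983]
eef_rot: [-0.047, 0.674, 0.735, -0.051]
ft_force: [0.1, 1.0, -2.0]
opening: 0.178
grip_force: 35.0
```

```bash
python3 -c "
from h import *
st()
"
```

```text
t 25.7 [0.5044 0.0265 0.0983] yaw 4.98 tool z [-0.1384 -0.0121 -0.9903] F [ 0.1  1.  -2. ] M [-0.03 -0.03 -0.04] op 15.7 gf 35.0
```

Emit:
play_rows(increments=[[0, 1.1, -3.9, 3, 0, 0, 1], [0, 1.1, -3.9, 3, 0, 0, 1], [0, 1.1, -3.9, 3, 0, 0, 1], [0, 1.1, -3.9, 3, 0, 0, 1], [0, 1.1, -3.9, 3, 0, 0, 1], [0, 0, 0, 0, 0, 0, 1]])

```text
time: 26.3
ee_pos: [0.5138, 0.0273, 0.1151]
eef_rot: [-0.135, 0.662, 0.722, -0.147]
ft_force: [-0.9, -0.1, -1.8]
opening: 0.18
grip_force: 35.0
```

```bash
python3 -c "
from h import *
st();print(arm.sense()['joint_pos'])
"
```

```text
t 26.3 [0.5138 0.0273 0.1151] yaw 4.99 tool z [-0.3888 -0.0339 -0.9207] F [-0.9 -0.1 -1.8] M [-0.11 -0.26 -0.04] op 15.8 gf 35.0
[ 0.0405927   0.60979634  1.69109657 -0.01911033  1.24126149 -0.03660264]
```

Emit:
play_rows(increments=[[0, 1.1, -3.9, 3, 0, 0, 1], [0, 1.1, -3.9, 3, 0, 0, 1], [0, 1.1, -3.9, 3, 0, 0, 1], [0, 1.1, -3.9, 3, 0, 0, 1], [0, 1.1, -3.9, 3, 0, 0, 1], [0, 0.7, -2.6, 2, 0, 0, 1], [0, 0, 0, 0, 0, 0, 1], [0, 0, 0, 0, 0, 0, 1], [0, 0, 0, 0, 0, 0, 1]])

```text
time: 27.2
ee_pos: [0.529, 0.0286, 0.1318]
eef_rot: [-0.231, 0.635, 0.693, -0.252]
ft_force: [-0.1, 0.4, -2.7]
opening: 0.183
grip_force: 35.0
```

```bash
python3 -c "
from h import *
st()
import pickle
d=cap('wrist');c=cap('scene');pickle.dump((d,c),open('w10.pkl','wb'))
"
```

```text
t 27.2 [0.529  0.0286 0.1318] yaw 4.98 tool z [-0.6396 -0.0557 -0.7667] F [-0.1  0.4 -2.7] M [ 0.01 -0.47  0.02] op 16.1 gf 35.0
```

Emit:
play_rows(increments=[[0, -0.6, 2.6, -2, 0, 0, 1], [0, -0.9, 3.9, -3, 0, 0, 1], [0, -0.9, 3.9, -3, 0, 0, 1], [0, -0.9, 3.9, -3, 0, 0, 1], [0, -0.9, 3.9, -3, 0, 0, 1], [0, -0.9, 3.9, -3, 0, 0, 1], [0, -0.9, 3.9, -3, 0, 0, 1], [0, -0.9, 3.9, -3, 0, 0, 1], [0, -0.9, 3.9, -3, 0, 0, 1], [0, -0.9, 3.9, -3, 0, 0, 1], [0, -0.9, 3.9, -3, 0, 0, 1], [0, 0, 0, 0, 0, 0, 1]])

```text
time: 28.5
ee_pos: [0.5014, 0.0263, 0.0991]
eef_rot: [-0.048, 0.674, 0.735, -0.052]
ft_force: [0.9, -0.6, -3.3]
opening: 0.179
grip_force: 35.0
```

```bash
python3 -c "
from h import *
st()
"
```

```text
t 28.5 [0.5014 0.0263 0.0991] yaw 4.98 tool z [-0.1397 -0.0121 -0.9901] F [ 0.9 -0.6 -3.3] M [-0.03  0.07  0.02] op 15.7 gf 35.0
```

Emit:
play_rows(increments=[[0, 0.7, 3, -2, 0, 0, 1], [0, 0, 2.9, -2, 0, 0, 1], [0, -0.4, 2.6, -2, 0, 0, 1], [0, -0.3, 1.3, -1, 0, 0, 1], [0, 0, 0, 0, 0, 0, 1]])

```text
time: 29.0
ee_pos: [0.5015, 0.0263, 0.0899]
eef_rot: [-0.007, 0.676, 0.737, -0.007]
ft_force: [-5.4, 0.5, 7.3]
opening: 0.179
grip_force: 35.0
```

```bash
python3 -c "
from h import *
st()
"
```

```text
t 29.0 [0.5015 0.0263 0.0899] yaw 4.98 tool z [-0.0196 -0.0016 -0.9998] F [-5.4  0.5  7.3] M [-0.1   0.72 -0.03] op 15.8 gf 35.0
```

Emit:
play_rows(increments=[[0, -0.7, 0.4, -0.6, 0, 0, 1], [0, -0.4, 0.3, -0.5, 0, 0, 1], [0, 0, 0, 0, 0, 0, 1]])

```text
time: 29.3
ee_pos: [0.501, 0.0263, 0.0887]
eef_rot: [0.0, 0.676, 0.737, 0.0]
ft_force: [-4.3, 0.7, 6.5]
opening: 0.181
grip_force: 35.0
```

```bash
python3 -c "
from h import *
st()
"
```

```text
t 29.3 [0.501  0.0263 0.0887] yaw 4.98 tool z [ 9.e-04  1.e-04 -1.e+00] F [-4.3  0.7  6.5] M [-0.12  0.63 -0.05] op 15.9 gf 35.0
```

Shut and resting, with the same reading as at the first seating. I release slowly and retreat.

Emit:
play_rows(increments=[[0, -0.3, 0, 0, 0, 0, 0.6], [0, 0, 0, 0, 0, 0, 0.4], [0, 0, 0, 0, 0, 0, 0.2], [0, 0, 0, 0, 0, 0, 0], [0, 0, 0, 0, 0, 0, 0], [0, 0, 0, 0, 0, 0, 0], [0, 0, -15, 0, 0, 0, 0], [0, 0, -30, 0, 0, 0, 0], [0, 0, -40, 0, 0, 0, 0], [0, 0, -40, 0, 0, 0, 0], [0, 0, -20, 0, 0, 0, 0], [0, 0, 0, 0, 0, 0, 0]])

```text
time: 30.5
ee_pos: [0.5028, 0.0263, 0.2365]
eef_rot: [0.003, 0.676, 0.737, 0.003]
ft_force: [-0.4, -0.8, -0.1]
opening: 0.502
grip_force: 0.0
```

Emit:
play_rows(increments=[[-20, 20, 0, 0, 0, 0, 0], [-30, 30, 0, 0, 0, 0, 0], [-20, 20, 10, 0, 0, 0, 0], [0, 0, 0, 0, 0, 0, 0], [0, 0, 0, 0, 0, 0, 0]])

```text
time: 31.0
ee_pos: [0.5756, -0.0376, 0.2215]
eef_rot: [-0.001, 0.676, 0.737, -0.0]
ft_force: [-1.2, -0.2, -0.2]
opening: 0.498
grip_force: 0.0
```

```bash
python3 -c "
from h import *
import pickle
np.set_printoptions(suppress=True,precision=3)
st()
d=cap('wrist');pickle.dump(d,open('w11.pkl','wb'))
e=np.array([-.0872,.9962,0]);m0=np.array([.579,-.0223,.069])
print('mouth',proj(d,m0),'grip',proj(d,m0-.031*e+[0,0,.008]),'nose',proj(d,m0+.106*e))
hsv=cv2.cvtColor(d['pixels'],cv2.COLOR_RGB2HSV);u,v=proj(d,m0+.03*e).astype(int)
g=cv2.inRange(hsv,(15,90,60),(34,255,255));w=cv2.inRange(hsv,(0,0,80),(179,80,255))
for y in range(max(0,v-60),v+76,2): print(y,''.join('G' if g[y,x] else '#' if w[y,x] else '.' for x in range(u-22,u+22)))
"
```

```text
t 31.0 [ 0.576 -0.038  0.222] yaw 4.93 tool z [-0.002  0.001 -1.   ] F [-1.2 -0.2 -0.2] M [-0.11  0.02 -0.02] op 43.9 gf 0.0
mouth [263.094 169.861] grip [263.095 199.236] nose [263.473  63.815]
82 .........GGGGGGGGGGGGGGGGGGGGG#.............
84 .........GGGGGGGGGGGGGGGGGGGGG#.............
86 .........GGGGGGGGGGGGGGGGGGGG.#.............
88 GGGGGGGGGGGGGGGGG############...............
90 GGGGGGGGGGGGGGGGGGGGGGGGGGGGGGG#............
92 GGGGGGGGGGGGGGGGGGGGGGGGGGGGGGGG#...........
94 GGGGGGGGGGGGGGGGGGGGGGGGGGGGGGGG#...........
96 GGGGGGGGGGGGGGGGGGGGGGGGGGGGGGGG#...........
98 GGGGGGGGGGGGGGGGGGGGGGGGGGGGGGGG#...........
100 GGGGGGGGGGGGGGGGGGGGGGGGGGGGGGGG............
102 GGGGGGGGGGGGGGGGGGGGGGGGGGGGGGG#............
104 GGGGGGGGGGGGGGGGGGGGGGGGGGGGGGG#............
106 GGGGGGGGGGGGGGGGGGGGGGGGGGGGGGG#............
108 GGGGGGGGGGGG...###.GGG...GG.###.............
110 ..........#........########.................
112 .........GGGGGGGGGGG######.###..............
114 .........GGGGGGGGGGGGGGGGGGGGG#.............
116 .........GGGGGGGGGGGGGGGGGGGGG#.............
118 .........GGGGGGGGGGGGGGGGGGG
[... 1717 characters left out ...]
##............
190 ..............#################.............
192 ..............#################.............
194 ..............#################.............
196 ..............#################.............
198 ..............#################.............
200 ..............#################.............
202 ..............#################.............
204 ..............#################.............
206 ..............#################.............
208 ..............#################.............
210 ...............################.............
212 .................#############..............
214 ............................................
216 ............................................
```

The collar is flush with the first knuckle, all five knuckles are in line and the lid is shut. Handing in.

```bash
python3 -c "
from bench import arm
print(arm.hand_in())"
```

```text
the job is handed in; nothing more can be done
None
```

I put the lid back on, slid the pin fully home, raised the lid to about 40° and lowered it shut. I handed the job in at about 31 s, and the hand-in returned no verdict, so success is unconfirmed; the last wrist image showed the collar flush and all five knuckles in line.

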